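Set a contact microscope down on its specimen and lock the draw tube

ROBOT

A 6-joint arm with a two-finger parallel gripper is mounted at the origin on the work surface. World frame = base frame: x ahead of the robot, y to its left, z up, the work surface at z = 0. Lengths are in m, angles in rad, forces in N, time in s.
With the tool pointing down it reaches from about 0.4 to 0.825 m from the base axis. Payload 7 kg.
Tool frame: the origin (TCP) lies on the centre line of the jaws, within the pads' length; the fingertips stand 22 mm ahead of it and the grasp point (between the pads) lies 3 mm ahead of it; z points along the fingers, y is the direction in which the jaws open and shut (so a half turn about z gives the same grasp; the last joint's range is limited). The gripper opens to 88 mm and grips with 3 to 60 N. Pads are 19 mm wide; open, the fingers measure 130 mm over their backs; the gripper's body (78 mm by 193 mm) begins 47 mm behind the grasp point.
Start: joints at [1.563, 0.359, 0.012, 0, -1.224, -0.288], TCP at [0.197, 0.646, 0.249] pointing down, gripper open.
Joint ranges: [-3.07, 3.07], [-1.43, 2.12], [-1.02, 1.25], [-3.03, 1.67], [-3.05, -0], [-3.03, 3.03]. Speed limits (rad/s): [2.39, 2.39, 3.01, 3.14, 3.14, 3.14].

INTERFACE

Orientations are given as [roll, pitch, yaw] about the fixed x, y, z axes, in that order (R = Rz(yaw) Ry(pitch) Rx(roll)).
In Python, from station import arm gives the robot as it stands. The module is installed in compiled form; this text tells all that it offers.
- The arm moves only by the tool arm_command, never from a script. Its argument "motion" is a list of rows, each a list of 3 entries, a list of its own where there are three numbers: the shift along the tool's x, y, z in mm, then the turn, a rotation vector about the tool's x, y, z in degrees, then the opening, from 0 (shut) to 1 (fully open). In form: [[[tx, ty, tz], [wx, wy, wz], grip], ...]. A call has 1 to 20 rows; each row shifts and turns the commanded pose from where the row before left it, along the tool's axes as they then stand; what a row does not reach is not made up. A row lasts 1/12 s, in which the tool goes at most 41.7 mm and 7.16 degrees, less where a joint would pass 70% of its speed; a pose out of reach is approached as far as the arm can. A call is refused whole if a number of a shift passes 41.7 or a number of a turn 7.16, either way. A call with a gripper value outside its range is refused whole. The fingers move at their own pace and stop on an object; "newtons" is the grip in N (left out, the last holds). Time passes only in rows, so rows that do not move let the fingers close. It gives the time, the measured TCP pose, the force and the opening at its end, in the units of the state.
- arm.get_state(): the state, without advancing time (a new reading comes with each control period).
- arm.grab_frame(name): name is "scene" or "top" or "wrist"; returns the picture (384x512x3 uint8, red, green, blue); there is no depth.
- arm.camera_info(name): a dict with "fov_y" (degrees; the focal length in pixels is half the picture's height over the tangent of half this angle, whatever the lens; pixels are square), "cx", "cy" (the principal point, pixels), "view" (4x4, takes a point from world to camera coordinates); the wrist camera has in their place "tool_from_camera" (4x4, takes a point from camera to tool coordinates, whose origin is the TCP and whose axes are the flange's). Camera axes: x right, y down, z forward; pixel columns grow to the right and rows downward; lengths in m; the calibration is good to about 2 mm. A picture is of the moment at which its call begins: read the wrist's pose just before it. camera_info takes no time and is no camera call.
- arm.job_done(): hands the job in, once; it reports no verdict.
The state is a dict: "t": time; "q": joint angles; "qd": joint speeds; "joint_efforts": joint torques, N m; "eef_pos": TCP position; "ee_rot": TCP orientation; "force": force on the tool from outside, world axes, zero at the start; "moment": the same for the moment, N m; "width": finger opening in m.
Only numpy, scipy, OpenCV 4.12 (cv2) and the standard library are available. Lean on these libraries where they do the work, as an engineer would, in place of code of your own. Each camera call takes 0.05 s, during which the arm holds its last target. There are 200 camera calls.

TASK

The small contact microscope on the stand is locked too high above the specimen clamped in its vice. Twist its draw tube by the black cap anticlockwise until the lock is quite free, slide it down until the sprung white nose ring rests on the specimen and is lightly pressed in (about 4 N, never bottomed), then twist it back clockwise until it is fully locked and let go, so that it stays there lightly pressed. Do not drag the tube while the lock grips, and leave the things around it where they are.

Things in the scene. Friction and masses are not known exactly. Their poses are not given: they have to be found in the camera images.
- stand: microscope stand, fixed: grey base plate 170 x 250 x 12 mm, steel column (top 206 mm above the bench) with a white arm and an upright white sleeve, 46 mm across, topped by a ribbed black collar 52 mm across that does not turn (top 197 mm above the bench). Origin on the bench exactly under the sleeve's upright axis; z up; the column is 105 mm from the axis towards +y
- twist (a joint): turn in rad of the draw tube (aluminium, 26 mm across, telescoping in the sleeve): 0 fully locked (end stop), growing anticlockwise seen from above to an end stop at 1.35. A friction lock bites below about 0.9 and needs growing torque, to about 0.3 N m; above 1.0 the tube is free, below 0.2 it is fully locked. Stays where left
- draw (a joint): how far the draw tube is slid down, in m: 0 fully up, 0.050 fully down. Unlocked it drags with a steady 5 N either way against its own weight of about 3.3 N, so it stays where left and about 2 N pushes it down; locked, it holds about 20 N
- cap (a point): grip point of the cap on top of the draw tube, on the tube's axis; turns and slides with it; 274 mm above the bench when fully up. The cap is a black block 48 mm along its x, 28 mm across its ribbed flats (facing its +y and -y), 34 mm high: 12 mm above this point, 22 mm below. z up. A white line on top runs along +x
- nose: white sprung nose ring, 25 mm across, under the black lamp housing at the tube's lower end, on its axis, 189 mm below the cap's grip point when not pressed; slides with the tube, does not turn. Its spring starts at 1 N and adds 3 N per mm, to 13 N at the end of its 4 mm travel. Origin at the centre of its lower face
- vice (a point): middle between the jaw tops of the small specimen vice on the base plate, on the sleeve's axis, 38 mm above the bench. A black resin specimen 31 mm across with a steel disc in its top is clamped there, on the axis; how far it stands out was not measured: its top face is somewhere from 42 to 58 mm above the bench, so it must be felt for
- mount_a: loose spare specimen, a black resin puck with a steel disc in its top face, 30 mm across, 20 mm high, standing beside the stand; a bystander. Origin at the centre of its underside
- mount_b: loose spare specimen, a green resin puck with a copper disc in its top face, 30 mm across, 20 mm high; a bystander. Origin at the centre of its underside
- tweezers: steel tweezers lying flat, 120 x 9 x 10 mm, near the stand; a bystander. Origin at the middle of the underside, x along their length
- eyepiece: loose black eyepiece standing on its narrow end, 38 mm across, 58 mm high; a bystander. Origin at the centre of its underside
- petri_dish: clear covered petri dish, 90 mm across, 16 mm high; a bystander. Origin at the centre of its underside
- oil_bottle: small amber bottle with black cap, 28 mm across, 65 mm high; a bystander. Origin at the centre of its underside
- slide_box: closed blue slide box, 85 x 34 x 30 mm; a bystander. Origin at the centre of its underside
- beaker: empty glass beaker, 68 mm across, 85 mm high; a bystander. Origin at the centre of its underside

How it is judged:
On the way, in this order (a step that is already met when the one before it is completed fails the run):
1. the draw tube is twisted free (past 1.0 rad) before it has touched the specimen (value of joint twist above 1 rad and contact force between nose and anything else below 0.5 N), for 0.2 s.
2. with the lock still free, the nose ring is brought to rest lightly on the specimen (1.5 to 9 N) (value of joint twist above 0.95 rad and contact force between nose and anything else between 1.5 and 9 N), for 0.3 s.
At the end, for the whole second after the job is handed in: the draw tube is fully locked (twist below 0.2 rad), at rest, and the nose ring presses on the specimen with 1.5 to 9 N, with the robot clear of everything (value of joint twist below 0.2 rad and contact force between nose and anything else between 1.5 and 9 N and velocity of joint draw between -0.003 and 0.003 m/s); the robot touches nothing.
It fails at once if the nose ring is pressed with more than 14 N (bottomed) (contact force between nose and anything else above 14 N).
It fails at once if the draw tube is dragged more than 6 mm from its start while the lock grips (twist below 0.5 rad) and the nose is not yet on the specimen (value of joint twist below 0.5 rad and distance of cap from where it was at the start of the episode above 0.006 m and contact force between nose and anything else below 0.5 N).
It fails at once if a bystander is moved by more than 20 mm (distance of any of mount_a, mount_b, tweezers, eyepiece, petri_dish, oil_bottle, slide_box, beaker from where it was at the start of the episode above 0.02 m).
It also fails if it takes over 61 s, if anything falls off the work surface, if the arm or the gripper's body presses on something with over 40 N, if the wrist force passes 120 N, or if a joint passes its speed limit or range.

## Working session

There is one attempt and no reset: what is moved stays moved. The work goes in short steps, Python scripts to look and compute and a tool call to move; the robot and the scene stay as the last step left them, time stands still between calls to the robot, and variables do not carry over. Pictures are saved under pics/ and viewed, on a budget of 10 in all, crops included, one or two more only if the job needs it, and the job is handed in when it is done.

Besides the shell and the picture viewer there is one more tool, called after "Emit:" as name(argument=value, ...) on one line, values as JSON. arm_command: Moves the arm, as the interface text tells. Its arguments: {"type":"object","properties":{"motion":{"type":"array","items":{"type":"array"}},"newtons":{"type":"number"}},"required":["motion"]}

```bash
mkdir -p pics
python3 - <<'E'
from station import arm
import cv2,numpy as np
np.set_printoptions(precision=4,suppress=True)
s=arm.get_state();print({k:np.round(s[k],4) for k in s})
ims=[]
for n in("scene","top"):
    im=arm.grab_frame(n)[:,:,::-1];cv2.imwrite(f"pics/{n}0.png",im)
    cv2.imwrite(f"pics/{n}0b.png",cv2.resize(im,(800,600),interpolation=cv2.INTER_CUBIC))
    print(n,arm.camera_info(n))
print(arm.camera_info("wrist"))
E
```

```text
{'t': np.float64(0.0), 'q': array([ 1.5631,  0.3594,  0.0111, -0.0004, -1.2241, -0.2881]), 'qd': array([ 0.0007, -0.0005, -0.0001, -0.0024,  0.0014,  0.0015]), 'joint_efforts': array([ -0.0005, -58.2723,  29.3055,   6.997 ,   0.0069,  -0.0002]), 'eef_pos': array([0.1967, 0.6452, 0.2476]), 'ee_rot': array([ 3.1399, -0.0001, -0.296 ]), 'force': array([-0.3842,  0.379 ,  0.0046]), 'moment': array([-0.0512, -0.0418, -0.028 ]), 'width': np.float64(0.0874)}
scene {'fov_y': 54.790265823740356, 'cx': 253.44950096109508, 'cy': 189.05117400173194, 'view': array([[-0.3133,  0.9496, -0.0058,  0.1406],
       [ 0.7519,  0.2443, -0.6123, -0.3081],
       [-0.58  , -0.1962, -0.7906,  1.5236],
       [ 0.    ,  0.    ,  0.    ,  1.    ]])}
top {'fov_y': 53.87394157435189, 'cx': 250.79976096474513, 'cy': 189.25183429198174, 'view': array([[-0.0269, -0.9995,  0.0171,  0.0144],
       [-0.9806,  0.023 , -0.1949,  0.5836],
       [ 0.1944, -0.022 , -0.9807,  1.3721],
       [ 0.    ,  0.    ,  0.    ,  1.    ]])}
{'fov_y': 68.12032177848344, 'cx': 254.48070968068322, 'cy': 191.26642670649707, 'tool_from_camera': array([[ 0.0014, -0.9653, -0.2612,  0.0697],
       [ 1.    ,  0.0016, -0.0004,  0.0004],
       [ 0.0007, -0.2612,  0.9653, -0.1362],
       [ 0.    ,  0.    ,  0.    ,  1.    ]])}
```

View pics/scene0b.png

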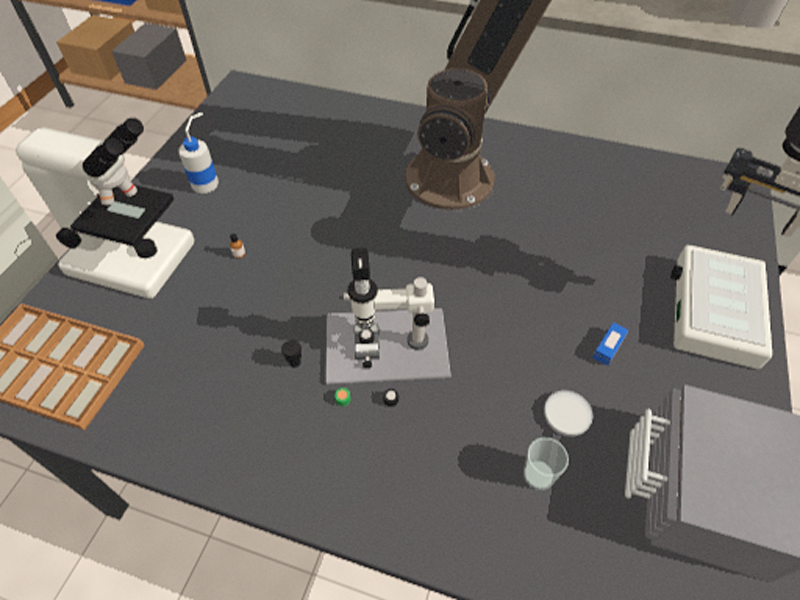

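View pics/top0b.png

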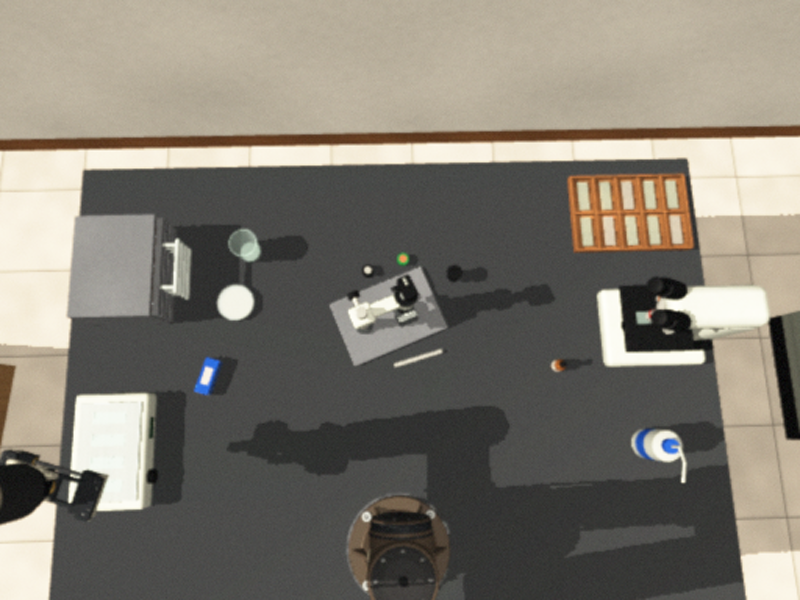

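The scene view shows the stand with its cap near (361,262), column top at (420,287). The top view shows the cap near (403,287), column top at (358,315) and the tweezers in front of the plate at (418,357). I'll enlarge both.

Run:
```python
import cv2,numpy as np
a=cv2.imread("pics/top0.png")[165:240,205:295]
b=cv2.imread("pics/scene0.png")[155:255,200:300]
A=cv2.resize(a,None,fx=5,fy=5,interpolation=cv2.INTER_CUBIC);B=cv2.resize(b,None,fx=3.5,fy=3.5,interpolation=cv2.INTER_CUBIC)
o=np.zeros((375,800,3),np.uint8);o[:375,:450]=A;o[:350,450:800]=B
cv2.imwrite("pics/crop.png",o)
```

```text
(no output)
```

View pics/crop.png

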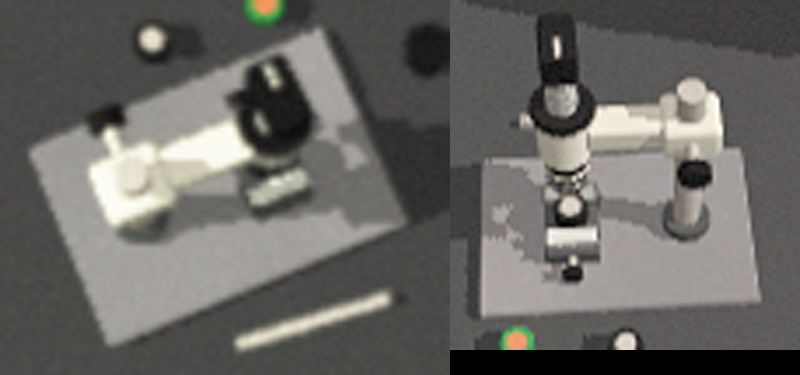

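```bash
cat > h.py <<'E'
from station import arm
import numpy as np
from scipy.spatial.transform import Rotation as R
np.set_printoptions(precision=4,suppress=True)
def ray(n,u,v,z,M=None):
    c=arm.camera_info(n);f=192/np.tan(np.radians(c["fov_y"]/2))
    V=np.linalg.inv(c["view"]) if M is None else M
    d=V[:3,:3]@[(u-c["cx"])/f,(v-c["cy"])/f,1];o=V[:3,3]
    return o+d*(z-o[2])/d[2]
def wristM(s):
    T=np.eye(4);T[:3,:3]=R.from_euler("xyz",s["ee_rot"]).as_matrix();T[:3,3]=s["eef_pos"]
    return T@arm.camera_info("wrist")["tool_from_camera"]
E
python3 - <<'E'
from h import *
t=lambda x,y,z:ray("top",205+x/5,165+y/5,z)
s=lambda x,y,z:ray("scene",200+(x-450)/3.5,155+y/3.5,z)
print("line top",t(265,68,.286),t(276,88,.286))
print("line scene",s(558,38,.286),s(558,58,.286),"cap mid",s(559,35,.286))
print("column",t(133,178,.206),s(691,90,.206))
print("collar",t(278,118,.197),s(563,100,.197))
print("plate",*[t(*p,.012) for p in((30,152),(322,30),(405,220),(110,345))])
print("tweezer",t(240,343,.01),t(388,298,.01))
print("puck",t(152,40,.02))
E
```

```text
line top [ 0.5725 -0.0191  0.286 ] [ 0.5593 -0.0256  0.286 ]
line scene [ 0.5686 -0.0211  0.286 ] [ 0.5871 -0.0143  0.286 ] cap mid [ 0.5656 -0.0215  0.286 ]
column [0.517  0.0685 0.206 ] [0.5231 0.0715 0.206 ]
collar [ 0.5576 -0.0307  0.197 ] [ 0.558  -0.0259  0.197 ]
plate [0.5721 0.1539 0.012 ] [ 0.6645 -0.0767  0.012 ] [ 0.5117 -0.1355  0.012 ] [0.4211 0.094  0.012 ]
tweezer [ 0.4203 -0.0052  0.01  ] [ 0.4518 -0.1199  0.01  ]
puck [0.6575 0.0574 0.02  ]
```

Emit:
arm_command(motion=[[[0, 0, -38], [0, 0, 0], 1], [[0, 0, -38], [0, 0, 0], 1], [[0, 0, -38], [0, 0, 0], 1], [[0, 0, -36], [0, 0, 0], 1], [[27.2, 26.7, 0], [0, 0, 0], 1], [[27.2, 26.7, 0], [0, 0, 0], 1], [[27.2, 26.7, 0], [0, 0, 0], 1], [[27.2, 26.7, 0], [0, 0, 0], 1], [[27.2, 26.7, 0], [0, 0, 0], 1], [[27.2, 26.7, 0], [0, 0, 0], 1], [[27.2, 26.7, 0], [0, 0, 0], 1], [[27.2, 26.7, 0], [0, 0, 0], 1], [[27.2, 26.7, 0], [0, 0, 0], 1], [[27.2, 26.7, 0], [0, 0, 0], 1], [[27.2, 26.7, 0], [0, 0, 0], 1], [[27.2, 26.7, 0], [0, 0, 0], 1], [[27.2, 26.7, 0], [0, 0, 0], 1], [[27.2, 26.7, 0], [0, 0, 0], 1], [[27.2, 26.7, 0], [0, 0, 0], 1], [[27.2, 26.7, 0], [0, 0, 0], 1]])

```text
t: 1.77
eef_pos: [0.4888, 0.1083, 0.3986]
ee_rot: [-3.141, 0.0, -0.296]
force: [1.4, 0.9, -0.9]
width: 0.0874
```

Emit:
arm_command(motion=[[[27.2, 26.7, 0], [0, 0, 0], 1], [[27.2, 26.7, 0], [0, 0, 0], 1], [[27.2, 26.7, 0], [0, 0, 0], 1], [[27.2, 26.7, 0], [0, 0, 0], 1], [[0, 0, 0], [0, 0, 7], 1], [[0, 0, 0], [0, 0, 7], 1], [[0, 0, 0], [0, 0, 7], 1], [[0, 0, 0], [0, 0, 7], 1], [[0, 0, 0], [0, 0, 7], 1], [[0, 0, 0], [0, 0, 7], 1], [[0, 0, 0], [0, 0, 7], 1], [[0, 0, 0], [0, 0, 7], 1], [[0, 0, 0], [0, 0, 7], 1], [[0, 0, 0], [0, 0, 7], 1], [[0, 0, 0], [0, 0, 7], 1], [[0, 0, 0], [0, 0, 7], 1], [[0, 0, 0], [0, 0, 7], 1], [[0, 0, 0], [0, 0, 7], 1], [[0, 0, 0], [0, 0, 7], 1], [[0, 0, 0], [0, 0, 7], 1]])

```text
t: 3.43
eef_pos: [0.5613, -0.0237, 0.3981]
ee_rot: [3.141, -0.001, -2.257]
force: [-0.4, 0.4, -0.3]
width: 0.0873
```

Emit:
arm_command(motion=[[[0, 0, 0], [0, 0, 7], 1], [[0, 0, 0], [0, 0, 7], 1], [[0, 0, 0], [0, 0, 7], 1], [[0, 0, 0], [0, 0, 7], 1], [[0, 0, 0], [0, 0, 0], 1], [[0, 0, 0], [0, 0, 0], 1]])

```text
t: 3.93
eef_pos: [0.5614, -0.0237, 0.3983]
ee_rot: [3.141, -0.001, -2.735]
force: [-0.7, -0.2, -0.1]
width: 0.0875
```

Run:
```python
from h import *
import cv2
s=arm.get_state();im=arm.grab_frame("wrist")[:,:,::-1]
print(s["t"],s["q"],s["eef_pos"],s["ee_rot"],s["force"],s["moment"])
cv2.imwrite("pics/w1.png",cv2.resize(im,(768,576),interpolation=cv2.INTER_CUBIC))
```

```text
3.9333 [ 0.3061  0.1111  0.0196 -0.0001 -1.4798 -1.4706] [ 0.5614 -0.0237  0.3983] [ 3.1414 -0.0005 -2.7354] [-0.7342 -0.1621 -0.094 ] [ 0.0607 -0.1521  0.0083]
```

View pics/w1.png

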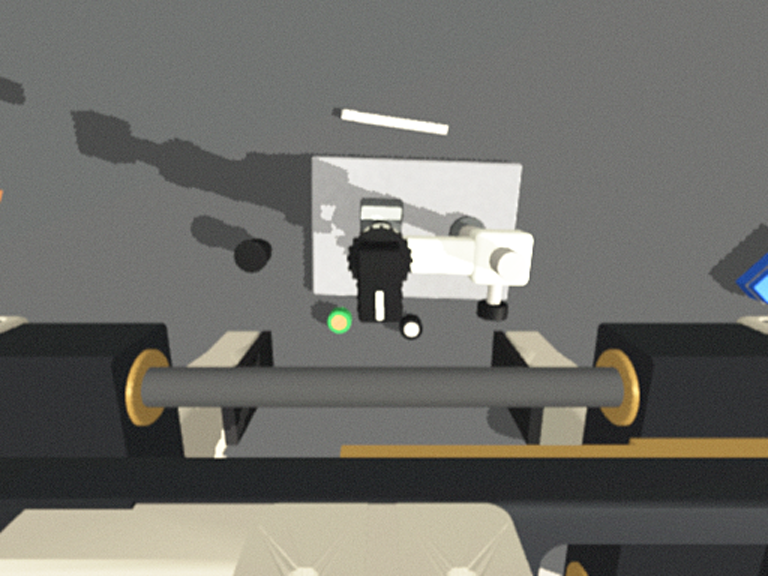

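The wrist view shows the cap upright and square to the picture: its sides at columns 358 and 403, far edge at row 322, white line at (379, 292–318).

Run:
```python
from h import *
import cv2
s=arm.get_state();M=wristM(s)
T=np.eye(4);T[:3,:3]=R.from_euler("xyz",s["ee_rot"]).as_matrix();T[:3,3]=s["eef_pos"];Ti=np.linalg.inv(T)
for u,v,z in((379,292,.286),(379,318,.286),(381,322,.286),(358,310,.286),(403,310,.286),(508,259,.206)):
    p=ray("wrist",u/1.5,v/1.5,z,M);print(u,v,p,(Ti@[*p,1])[:3]*1000)
im=cv2.imread("pics/w1.png")[180:345,310:560]
im=cv2.resize(im,None,fx=3.2,fy=3.2,interpolation=cv2.INTER_CUBIC)
cv2.imwrite("pics/w1c.png",cv2.convertScaleAbs(im,alpha=1.6,beta=25))
```

```text
379 292 [ 0.5617 -0.0251  0.286 ] [  0.2369  -1.4252 112.3566]
379 318 [ 0.577  -0.0185  0.286 ] [-16.423   -1.4295 112.3505]
381 322 [ 0.5789 -0.0163  0.286 ] [-19.0346  -0.1939 112.3497]
358 310 [ 0.5774 -0.0324  0.286 ] [-11.2521 -14.3083 112.3505]
403 310 [ 0.5664 -0.0071  0.286 ] [-11.2207  13.2933 112.3545]
508 259 [0.5178 0.0658 0.206 ] [  4.5913  99.4281 192.3728]
```

View pics/w1c.png

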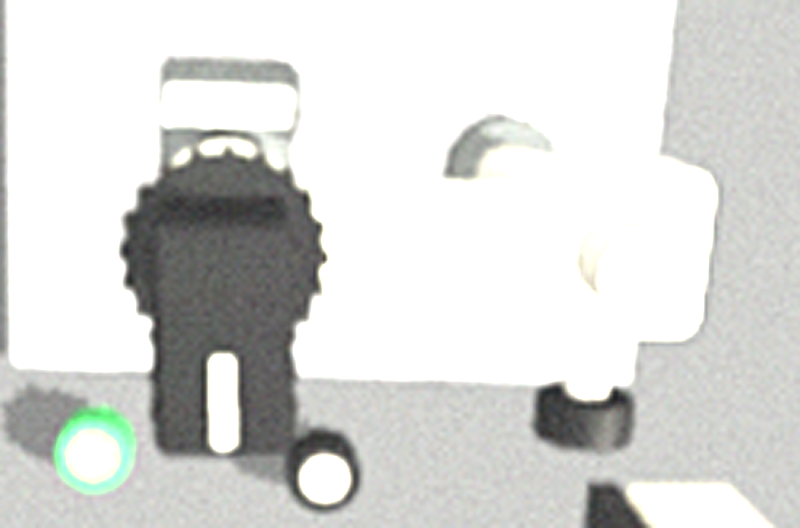

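The axis lies at about (+5, −0.8) mm in tool x, y. It is aligned with the column direction, so twist is about 0 and the jaws are square to the flats. The sizes agree with the cap being fully up. I'll descend so that the grasp sits about 5 mm above the cap point.

Emit:
arm_command(motion=[[[5, -0.8, 16], [0, 0, 0], 0.6], [[0, 0, 20], [0, 0, 0], 0.6], [[0, 0, 20], [0, 0, 0], 0.6], [[0, 0, 20], [0, 0, 0], 0.6], [[0, 0, 15], [0, 0, 0], 0.6], [[0, 0, 15], [0, 0, 0], 0.6], [[0, 0, 10], [0, 0, 0], 0.6], [[0, 0, 0], [0, 0, 0], 0.6], [[0, 0, 0], [0, 0, 0], 0.6]])

```text
t: 4.73
eef_pos: [0.5572, -0.0265, 0.2826]
ee_rot: [-3.141, -0.001, -2.738]
force: [0.3, 0.3, 0.5]
width: 0.0527
```

Run:
```python
from h import *
import cv2
s=arm.get_state();im=arm.grab_frame("wrist")[:,:,::-1];im2=arm.grab_frame("scene")[130:230,180:300,::-1]
print(s["t"],s["eef_pos"],s["ee_rot"],s["force"],s["moment"],s["width"])
o=np.hstack([im,cv2.resize(im2,(288,240),interpolation=cv2.INTER_CUBIC).copy() if 0 else np.vstack([cv2.resize(im2,(288,240),interpolation=cv2.INTER_CUBIC),np.zeros((144,288,3),np.uint8)])])
cv2.imwrite("pics/w2.png",o)
```

```text
4.7333 [ 0.5572 -0.0265  0.2826] [-3.1414 -0.0007 -2.7376] [0.3067 0.2537 0.4897] [ 0.0549 -0.1384 -0.0087] 0.0526540310438014
```

View pics/w2.png

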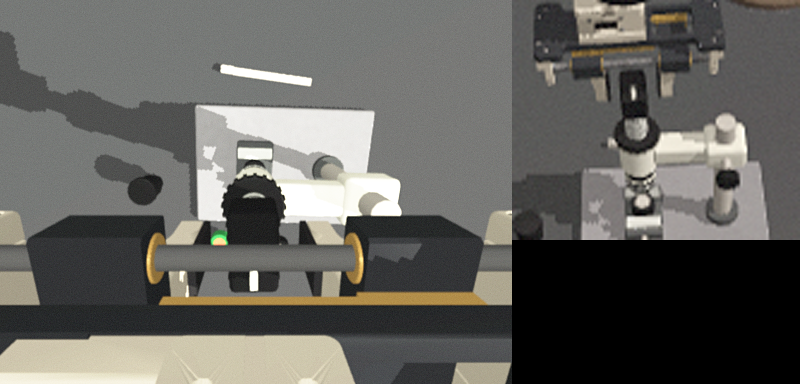

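The wrist view shows the cap centred between the jaws (column 253, front edge at row 291). The scene inset shows the fingers straddling it. Its size hints that the cap may sit a few mm lower than fully up. Going 5 mm lower is safe either way, and then I grip.

Emit:
arm_command(motion=[[[0, 0, 5], [0, 0, 0], 0.6], [[0, 0, 0], [0, 0, 0], 0], [[0, 0, 0], [0, 0, 0], 0], [[0, 0, 0], [0, 0, 0], 0], [[0, 0, 0], [0, 0, 0], 0], [[0, 0, 0], [0, 0, 0], 0], [[0, 0, 0], [0, 0, 0], 0], [[0, 0, 0], [0, 0, 0], 0], [[0, 0, 0], [0, 0, 0], 0]], newtons=45)

```text
t: 5.58
eef_pos: [0.5576, -0.028, 0.2778]
ee_rot: [-3.139, -0.0, -2.74]
force: [3.2, -8.5, -1.2]
width: 0.028
```

```bash
cat > st.py <<'E'
from h import *
s=arm.get_state()
for k in("t","eef_pos","ee_rot","force","moment","width"):print(k,s[k])
E
python3 st.py
```

```text
t 5.5833
eef_pos [ 0.5576 -0.028   0.2778]
ee_rot [-3.1392 -0.0004 -2.7397]
force [ 3.2243 -8.4943 -1.2136]
moment [-2.5973 -1.2125  0.0745]
width 0.028046329997812244
```

Gripped: width is 28.0 mm. A 9 N side load along tool −y means I'm about 1.5 mm off, so I relieve that and begin the anticlockwise twist (tool −z).

Emit:
arm_command(motion=[[[0, -1.5, 0], [0, 0, 0], 0], [[0, 0, 0], [0, 0, 0], 0], [[0, 0, 0], [0, 0, -5], 0], [[0, 0, 0], [0, 0, -5], 0], [[0, 0, 0], [0, 0, -5], 0], [[0, 0, 0], [0, 0, -5], 0], [[0, 0, 0], [0, 0, 0], 0], [[0, 0, 0], [0, 0, 0], 0]])

```text
t: 6.25
eef_pos: [0.5586, -0.0288, 0.2778]
ee_rot: [-3.139, -0.0, -2.39]
force: [4.8, -7.1, -2.2]
width: 0.0279
```

```bash
python3 st.py
```

```text
t 6.25
eef_pos [ 0.5586 -0.0288  0.2778]
ee_rot [-3.1395 -0.0001 -2.39  ]
force [ 4.7559 -7.1095 -2.2227]
moment [-2.3682 -1.6504 -0.0554]
width 0.02788825872913399
```

Emit:
arm_command(motion=[[[0.2, -1.3, 0], [0, 0, 0], 0], [[0, 0, 0], [0, 0, -5], 0], [[0, 0, 0], [0, 0, -5], 0], [[0, 0, 0], [0, 0, -5], 0], [[0, 0, 0], [0, 0, -5], 0], [[0, 0, 0], [0, 0, -5], 0], [[0, 0, 0], [0, 0, -5], 0], [[0, 0, 0], [0, 0, -5], 0], [[0, 0, 0], [0, 0, -5], 0], [[0, 0, 0], [0, 0, -5], 0], [[0, 0, 0], [0, 0, -5], 0], [[0, 0, 0], [0, 0, 0], 0], [[0, 0, 0], [0, 0, 0], 0], [[0, 0, 0], [0, 0, 0], 0]])

```text
t: 7.42
eef_pos: [0.5605, -0.0293, 0.2778]
ee_rot: [-3.138, -0.001, -1.517]
force: [9.4, -6.3, -5.3]
width: 0.0278
```

```bash
python3 st.py
```

```text
t 7.4167
eef_pos [ 0.5605 -0.0293  0.2778]
ee_rot [-3.138  -0.0011 -1.5174]
force [ 9.3689 -6.2671 -5.3463]
moment [-2.0327 -3.3091  0.0103]
width 0.027830475301294785
```

Twist is about 1.22 rad, and nothing has slipped. Next I relieve the side load and slide down a little, watching the force.

Emit:
arm_command(motion=[[[1.1, -1.5, 0], [0, 0, 0], 0], [[0, 0, 0], [0, 0, 0], 0], [[0, 0, 0], [0, 0, 0], 0], [[0, 0, 0], [0, 0, 0], 0]])

```text
t: 7.75
eef_pos: [0.5608, -0.0296, 0.2777]
ee_rot: [-3.14, 0.0, -1.517]
force: [4.8, 0.5, -2.9]
width: 0.0273
```

```bash
python3 st.py
```

```text
t 7.75
eef_pos [ 0.5608 -0.0296  0.2777]
ee_rot [-3.14    0.0002 -1.5173]
force [ 4.8494  0.4724 -2.9418]
moment [-0.2037 -2.1681 -0.0582]
width 0.027274863229545046
```

Emit:
arm_command(motion=[[[0, 0, 2], [0, 0, 0], 0], [[0, 0, 2], [0, 0, 0], 0], [[0, 0, 2], [0, 0, 0], 0], [[0, 0, 2], [0, 0, 0], 0], [[0, 0, 2], [0, 0, 0], 0], [[0, 0, 0], [0, 0, 0], 0], [[0, 0, 0], [0, 0, 0], 0]])

```text
t: 8.33
eef_pos: [0.5607, -0.0297, 0.2675]
ee_rot: [-3.14, 0.0, -1.517]
force: [6.7, -0.2, -2.2]
width: 0.0279
```

```bash
python3 st.py
```

```text
t 8.3333
eef_pos [ 0.5607 -0.0297  0.2675]
ee_rot [-3.1402  0.0002 -1.5174]
force [ 6.7048 -0.1835 -2.1884]
moment [ 0.0191 -2.5536 -0.0167]
width 0.027850089726818628
```

Emit:
arm_command(motion=[[[0, -1, 1], [0, 0, 0], 0], [[0, 0, 1], [0, 0, 0], 0], [[0, 0, 1], [0, 0, 0], 0], [[0, 0, 1], [0, 0, 0], 0], [[0, 0, 1], [0, 0, 0], 0], [[0, 0, 1], [0, 0, 0], 0]])

```text
t: 8.83
eef_pos: [0.561, -0.0298, 0.2614]
ee_rot: [3.141, 0.0, -1.518]
force: [2.0, 0.9, 1.0]
width: 0.028
```

Emit:
arm_command(motion=[[[0, 0, 1], [0, 0, 0], 0], [[0, 0, 1], [0, 0, 0], 0]])

```text
t: 9.0
eef_pos: [0.561, -0.0298, 0.2595]
ee_rot: [3.142, 0.0, -1.517]
force: [0.5, 2.1, 0.6]
width: 0.0277
```

Emit:
arm_command(motion=[[[0, 0, 1], [0, 0, 0], 0], [[0, 0, 1], [0, 0, 0], 0]])

```text
t: 9.17
eef_pos: [0.561, -0.0298, 0.2574]
ee_rot: [3.141, 0.0, -1.518]
force: [2.5, 1.0, 1.5]
width: 0.0277
```

```bash
python3 - <<'E'
from h import *
import cv2
im=arm.grab_frame("scene")[165:255,190:290,::-1]
cv2.imwrite("pics/s3.png",cv2.resize(im,None,fx=6,fy=6,interpolation=cv2.INTER_CUBIC))
E
python3 st.py
```

```text
t 9.2167
eef_pos [ 0.561  -0.0298  0.2572]
ee_rot [ 3.1414  0.0002 -1.5176]
force [ 1.6236  2.5563 -0.5768]
moment [ 0.7025 -1.223   0.0082]
width 0.028171508611406652
```

View pics/s3.png

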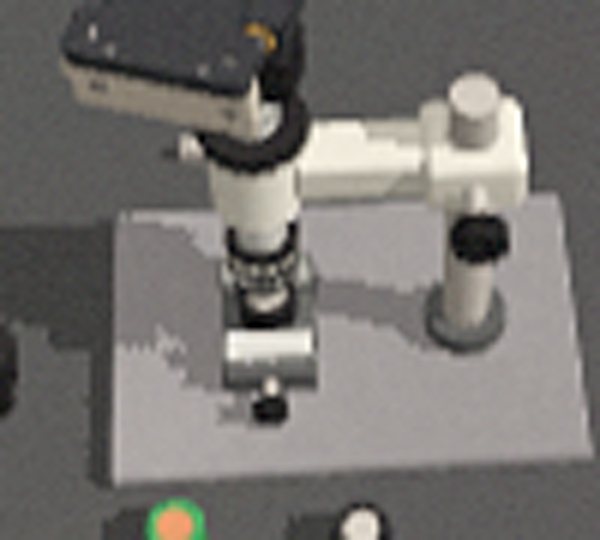

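The scene crop shows the tube slid down, the nose ring at about (265,272), and a visible gap above the steel disc at (265,300). While moving, the force is only about +1 N, so I carry on in small steps.

Emit:
arm_command(motion=[[[0, 0, 0.7], [0, 0, 0], 0], [[0, 0, 0.7], [0, 0, 0], 0], [[0, 0, 0.7], [0, 0, 0], 0]])

```text
t: 9.47
eef_pos: [0.561, -0.0298, 0.2554]
ee_rot: [3.142, 0.0, -1.517]
force: [0.6, 2.8, 1.8]
width: 0.0277
```

Emit:
arm_command(motion=[[[0, 0, 0.7], [0, 0, 0], 0], [[0, 0, 0.7], [0, 0, 0], 0]])

```text
t: 9.63
eef_pos: [0.561, -0.0298, 0.254]
ee_rot: [3.142, 0.0, -1.517]
force: [1.4, 1.7, 2.3]
width: 0.0275
```

Emit:
arm_command(motion=[[[0, 0, 0.7], [0, 0, 0], 0], [[0, 0, 0.7], [0, 0, 0], 0]])

```text
t: 9.8
eef_pos: [0.561, -0.0298, 0.2526]
ee_rot: [3.142, 0.0, -1.518]
force: [1.9, 3.1, 1.3]
width: 0.0279
```

Emit:
arm_command(motion=[[[0, 0, 0.7], [0, 0, 0], 0], [[0, 0, 0.7], [0, 0, 0], 0]])

```text
t: 9.97
eef_pos: [0.561, -0.0298, 0.2512]
ee_rot: [3.141, 0.0, -1.518]
force: [1.0, 2.5, 1.4]
width: 0.0276
```

Emit:
arm_command(motion=[[[0, 0, 0.7], [0, 0, 0], 0], [[0, 0, 0.7], [0, 0, 0], 0]])

```text
t: 10.13
eef_pos: [0.561, -0.0298, 0.2498]
ee_rot: [3.141, 0.0, -1.518]
force: [2.0, 2.6, 1.2]
width: 0.0278
```

Emit:
arm_command(motion=[[[0, 0, 0.7], [0, 0, 0], 0], [[0, 0, 0.7], [0, 0, 0], 0]])

```text
t: 10.3
eef_pos: [0.5611, -0.0298, 0.2484]
ee_rot: [3.142, 0.0, -1.517]
force: [1.1, 2.7, 1.5]
width: 0.0277
```

Emit:
arm_command(motion=[[[0, 0, 0.7], [0, 0, 0], 0], [[0, 0, 0.7], [0, 0, 0], 0]])

```text
t: 10.47
eef_pos: [0.5611, -0.0298, 0.2473]
ee_rot: [-3.141, -0.0, -1.517]
force: [-1.0, 3.9, 5.8]
width: 0.0278
```

Contact: Fz rose from 1.5 to 5.8 N. I'll hold and check.

Emit:
arm_command(motion=[[[0, 0, 0], [0, 0, 0], 0], [[0, 0, 0], [0, 0, 0], 0], [[0, 0, 0], [0, 0, 0], 0]])

```text
t: 10.72
eef_pos: [0.5611, -0.0298, 0.2472]
ee_rot: [-3.141, 0.0, -1.518]
force: [0.1, 2.1, 4.7]
width: 0.0276
```

Emit:
arm_command(motion=[[[0, 0, 0], [0, 0, 0], 0], [[0, 0, 0], [0, 0, 0], 0], [[0, 0, 0], [0, 0, 0], 0]])

```text
t: 10.97
eef_pos: [0.5611, -0.0299, 0.2472]
ee_rot: [-3.141, -0.0, -1.518]
force: [0.3, 3.5, 4.3]
width: 0.0274
```

```bash
python3 st.py
```

```text
t 10.9667
eef_pos [ 0.5611 -0.0299  0.2472]
ee_rot [-3.1414 -0.     -1.5175]
force [0.2726 3.4567 4.3321]
moment [ 1.3035 -0.0998  0.0058]
width 0.02735381358483159
```

Emit:
arm_command(motion=[[[0, 0, 0.4], [0, 0, 0], 0], [[0, 0, 0], [0, 0, 0], 0], [[0, 0, 0], [0, 0, 0], 0], [[0, 0, 0], [0, 0, 0], 0]])

```text
t: 11.3
eef_pos: [0.5611, -0.0299, 0.2469]
ee_rot: [-3.141, -0.0, -1.518]
force: [-1.7, 2.8, 5.8]
width: 0.0276
```

Emit:
arm_command(motion=[[[0, 0, 0], [0, 0, 0], 0], [[0, 0, 0], [0, 0, 0], 0]])

```text
t: 11.47
eef_pos: [0.5611, -0.0298, 0.2469]
ee_rot: [-3.141, -0.0, -1.517]
force: [-0.9, 3.3, 4.8]
width: 0.0278
```

```bash
python3 st.py
python3 - <<'E'
from h import *
import cv2
im=arm.grab_frame("scene")[165:255,190:290,::-1]
cv2.imwrite("pics/s4.png",cv2.resize(im,None,fx=6,fy=6,interpolation=cv2.INTER_CUBIC))
E
```

```text
t 11.4667
eef_pos [ 0.5611 -0.0298  0.2469]
ee_rot [-3.1414 -0.     -1.5175]
force [-0.9141  3.3287  4.8002]
moment [ 1.3308 -0.0006  0.0484]
width 0.02784160338209608
```

View pics/s4.png

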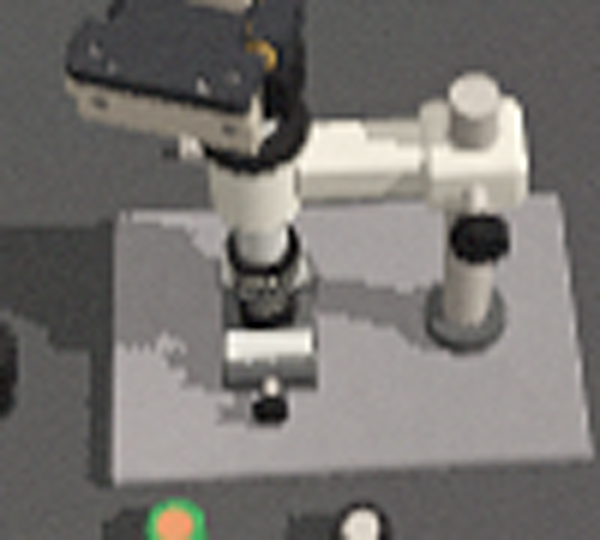

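The crop shows the nose ring now sitting on the specimen (disc hidden at about (265,305)). Extra force tracks about 3 N/mm, so roughly 4–5 N. Now I twist clockwise about the axis, which lies about 2.8 mm to tool −x.

Emit:
arm_command(motion=[[[0, 0.24, 0], [0, 0, 5], 0], [[0, 0.24, 0], [0, 0, 5], 0], [[0, 0.24, 0], [0, 0, 5], 0], [[0, 0.24, 0], [0, 0, 5], 0], [[0, 0.24, 0], [0, 0, 5], 0], [[0, 0.24, 0], [0, 0, 5], 0], [[0, 0.24, 0], [0, 0, 5], 0], [[0, 0, 0], [0, 0, 0], 0], [[0, 0, 0], [0, 0, 0], 0]])

```text
t: 12.27
eef_pos: [0.559, -0.0298, 0.2468]
ee_rot: [3.141, -0.001, -2.129]
force: [-2.2, 3.2, 6.7]
width: 0.0278
```

```bash
python3 st.py
```

```text
t 12.2667
eef_pos [ 0.559  -0.0298  0.2468]
ee_rot [ 3.1412 -0.0008 -2.1288]
force [-2.2084  3.1681  6.6857]
moment [1.0958 0.4802 0.1259]
width 0.027777442096805764
```

Emit:
arm_command(motion=[[[0, 0.24, 0], [0, 0, 5], 0], [[0, 0.24, 0], [0, 0, 5], 0], [[0, 0.24, 0], [0, 0, 5], 0], [[0, 0.24, 0], [0, 0, 5], 0], [[0, 0.24, 0], [0, 0, 5], 0], [[0, 0.24, 0], [0, 0, 5], 0], [[0, 0.24, 0], [0, 0, 4], 0], [[0, 0, 0], [0, 0, 0], 0], [[0, 0, 0], [0, 0, 0], 0]])

```text
t: 13.02
eef_pos: [0.5577, -0.0286, 0.2467]
ee_rot: [3.141, -0.001, -2.722]
force: [-2.6, 2.3, 6.9]
width: 0.0275
```

```bash
python3 st.py
```

```text
t 13.0167
eef_pos [ 0.5577 -0.0286  0.2467]
ee_rot [ 3.1415 -0.0013 -2.7223]
force [-2.636   2.2974  6.9176]
moment [1.0941 0.6055 0.0273]
width 0.027514095177562172
```

Emit:
arm_command(motion=[[[0, 0.1, 0], [0, 0, 2], 0], [[0, 0, 0], [0, 0, 2], 0], [[0, 0, 0], [0, 0, 0], 0], [[0, 0, 0], [0, 0, 0], 0]])

```text
t: 13.35
eef_pos: [0.5575, -0.0285, 0.2467]
ee_rot: [-3.141, -0.002, -2.79]
force: [-2.8, 1.9, 6.6]
width: 0.0279
```

```bash
python3 st.py
```

```text
t 13.35
eef_pos [ 0.5575 -0.0285  0.2467]
ee_rot [-3.1413 -0.0018 -2.7901]
force [-2.7594  1.8992  6.583 ]
moment [1.1232 0.7894 1.0611]
width 0.027857832167317086
```

The end stop is clear: 1.06 N·m. I back off to relieve it, open and rise.

Emit:
arm_command(motion=[[[0, 0, 0], [0, 0, -2.5], 0], [[0, 0, 0], [0, 0, 0], 0], [[0, 0, 0], [0, 0, 0], 0]])

```text
t: 13.6
eef_pos: [0.5576, -0.0286, 0.2467]
ee_rot: [-3.142, -0.001, -2.748]
force: [-1.8, 1.6, 6.5]
width: 0.0276
```

```bash
python3 st.py
```

```text
t 13.6
eef_pos [ 0.5576 -0.0286  0.2467]
ee_rot [-3.1416 -0.0014 -2.7476]
force [-1.7982  1.5636  6.4568]
moment [1.0506 0.6687 0.2375]
width 0.027592738574323476
```

Emit:
arm_command(motion=[[[0, 0, 0], [0, 0, 0], 0.6], [[0, 0, 0], [0, 0, 0], 0.6], [[0, 0, 0], [0, 0, 0], 0.6], [[0, 0, 0], [0, 0, 0], 0.6], [[0, 0, 0], [0, 0, 0], 0.6], [[0, 0, 0], [0, 0, 0], 0.6]])

```text
t: 14.1
eef_pos: [0.5582, -0.0284, 0.2464]
ee_rot: [-3.142, -0.001, -2.748]
force: [-0.0, -0.3, 0.2]
width: 0.0522
```

```bash
python3 st.py
```

```text
t 14.1
eef_pos [ 0.5582 -0.0284  0.2464]
ee_rot [-3.1416 -0.0006 -2.7482]
force [-0.003  -0.2778  0.1837]
moment [ 0.0949 -0.1858  0.0595]
width 0.05222019432611957
```

Free of contact, with forces at 0. I rise and take a last look.

Emit:
arm_command(motion=[[[0, 0, -15], [0, 0, 0], 0.6], [[0, 0, -25], [0, 0, 0], 0.6], [[0, 0, -35], [0, 0, 0], 0.6], [[0, 0, -35], [0, 0, 0], 0.6], [[0, 0, -35], [0, 0, 0], 0.6], [[0, 0, 0], [0, 0, 0], 0.6], [[0, 0, 0], [0, 0, 0], 0.6], [[0, 0, 0], [0, 0, 0], 0.6]])

```text
t: 14.77
eef_pos: [0.5581, -0.0281, 0.3913]
ee_rot: [3.141, -0.0, -2.748]
force: [0.4, -0.2, -1.3]
width: 0.0524
```

```bash
python3 st.py
python3 - <<'E'
from h import *
import cv2
a=arm.grab_frame("scene")[150:270,170:300,::-1];b=arm.grab_frame("wrist")[60:260,100:400,::-1]
a=cv2.resize(a,(390,360),interpolation=cv2.INTER_CUBIC);b=cv2.resize(b,(405,270));o=np.zeros((360,795,3),np.uint8);o[:,:390]=a;o[:270,390:]=b
cv2.imwrite("pics/s5.png",o)
E
```

```text
t 14.7667
eef_pos [ 0.5581 -0.0281  0.3913]
ee_rot [ 3.1411 -0.0001 -2.748 ]
force [ 0.4327 -0.1583 -1.3417]
moment [ 0.109  -0.1274  0.0148]
width 0.05244131764662147
```

View pics/s5.png

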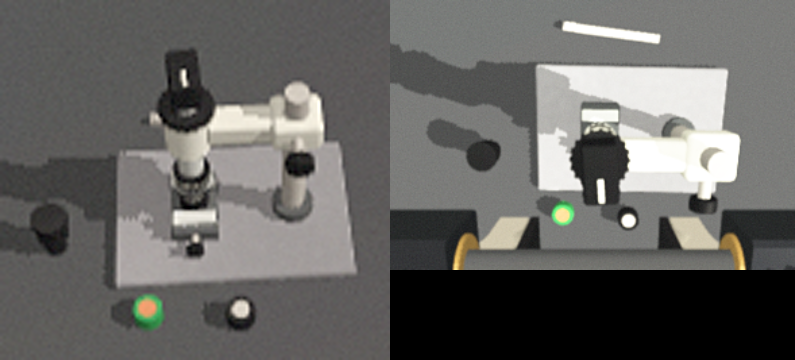

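The nose is seated, the cap is lowered, and the bystanders are in place. The white line looks tilted a few degrees, so I'll measure its angle against the first wrist picture.

Run:
```python
from h import *
import cv2
s=arm.get_state();im=arm.grab_frame("wrist")[:,:,::-1]
old=cv2.resize(cv2.imread("pics/w1.png"),(512,384),interpolation=cv2.INTER_AREA)
def line(img,M,z,box):
    x0,x1,y0,y1=box;g=img[y0:y1,x0:x1].min(2)
    n,l,st,c=cv2.connectedComponentsWithStats((g>110).astype(np.uint8))
    for i in range(1,n):
        if st[i,4]>12:
            v,u=np.nonzero(l==i);w=[ray("wrist",a+x0,b+y0,z,M)[:2] for a,b in zip(u,v)]
            w=np.array(w);e,V=np.linalg.eigh(np.cov(w.T));d=V[:,1]*np.sign(V[0,1])
            print(st[i],c[i]+[x0,y0],np.degrees(np.arctan2(d[1],d[0])),e)
s0=dict(s,eef_pos=np.array([.5614,-.0237,.3983]),ee_rot=np.array([3.1414,-.0005,-2.7354]))
print("old");line(old,wristM(s0),.286,(240,266,185,218))
print("new");line(im,wristM(s),.25,(240,270,182,218))
```

```text
old
[ 10   9   6  20 119] [252.521  203.4202] 23.612637810761008 [0. 0.]
[ 0 31 15  2 27] [246.6296 216.5185] -67.43744485434449 [0. 0.]
new
[  0  11  16  25 130] [244.9462 210.5923] 50.626675048458225 [0.     0.0001]
[ 13  10   7  20 106] [255.934  201.5755] 26.58843006069043 [0. 0.]
```

The cap is about 3° (0.05 rad) from its starting angle, well below 0.2 rad, and the end stop was felt. I'm handing in.

```bash
python3 -c "
from station import arm
print(arm.job_done())"
```

```text
the job is handed in; nothing more can be done
None
```

The job is handed in at about 15 s of the 61 s allowed; the station gives no verdict, so what follows rests on my own checks.

- **Unlock:** I gripped the cap on its flats (28 mm) and twisted it anticlockwise by about 1.22 rad. The nose was still off the specimen.
- **Lower:** I slid the tube down about 31 mm. Contact showed as the vertical force rising from about 1.5 N to 5–6 N. I pressed 0.4 mm further, which puts the nose force at an estimated 4–5 N. The arm cannot read the nose force directly, so this comes from the rise in force and the spring rate.
- **Lock:** I twisted it back clockwise until the end stop was felt (about 1.06 N m). I then eased off 2.5°, opened the gripper and rose clear.

**Last checks:**
- **Contact and surroundings:** The force on the robot was about zero after release. The last picture shows the nose on the specimen. The pucks, eyepiece and tweezers look unmoved; the bystanders outside that view were not rechecked.
- **Lock angle:** The cap's white line is about 3° (0.05 rad) off its starting angle. That does not quite match a full return to 0, but it is well inside the 0.2 rad limit.
- **Starting height:** Two estimates disagreed: the cap may have started up to about 7 mm below fully up. It did not matter, because I found the specimen by touch.

I viewed 8 pictures of the 10 budgeted.

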